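# Pair the front hubs with their rear hubs on the wheel-building rack

## Robot

A 6-joint arm with a two-finger parallel gripper is mounted at the origin on the work surface. World frame = base frame: x ahead of the robot, y to its left, z up, the work surface at z = 0. Lengths are in m, angles in degrees, forces in N, time in s.
With the tool pointing down it reaches from about 0.35 to 0.875 m from the base axis. Payload 4.2 kg.
Tool frame: the origin (TCP) lies between the finger pads; the fingertips stand 8 mm ahead of it and the grasp point (between the pads) lies 11 mm behind it; x points along the fingers, y is the direction in which the jaws open and shut, and the axes are right-handed (so a half turn about x gives the same grasp; the last joint's range is limited). The gripper opens to 87 mm and grips with 3 to 60 N. Pads are 19 mm wide; open, the fingers measure 117 mm over their backs; the gripper's body (75 mm by 190 mm) begins 51 mm behind the grasp point.
Start: joints at [80.248, 22.042, 0.453, 0, -68.411, -14.817], TCP at [0.26, 0.568, 0.231] pointing down, gripper open.
Joint ranges: [-179.83, 179.83], [-69.29, 118.12], [-61.27, 80.66], [-181.25, 117.63], [-171.15, -9.14], [-177.46, 177.46]. Speed limits (degrees/s): [159.86, 159.86, 180, 180, 180, 180].

## Interface

Orientations are given as a 3x3 rotation matrix whose columns are the frame's x, y, z axes.
In Python, from station import r gives the robot as it stands. The module is installed in compiled form; this text tells all that it offers.
- The arm moves only by the tool move_arm, never from a script. Its argument "increments" is one flat list of numbers, 7 for each row, row after row: the turn, a rotation vector about the tool's x, y, z in degrees, then the shift along the tool's x, y, z in m, then the finger opening in m, from 0 to 0.087. A call has 1 to 12 rows; each row is the pose to reach, as a shift and turn from the pose commanded when the call began, along the tool's axes at that moment; what a row does not reach only later rows make up. A row lasts 1/12 s, in which the tool goes at most 41.7 mm and 7.16 degrees, less where a joint would pass 70% of its speed; a pose out of reach is approached as far as the arm can. A call with a gripper value outside its range is refused whole. The fingers move at their own pace and stop on an object; the grip force is fixed at half the most. Time passes only in rows, so rows that repeat a pose let the fingers close. It gives the time, the measured TCP pose, the force and the opening at its end, in the units of the state.
- r.sense(): the state, without advancing time (a new reading comes with each control period).
- r.capture(name): name is "side" or "top" or "wrist"; returns the picture (384x512x3 uint8, red, green, blue); there is no depth.
- r.calibration(name): a dict with "fx", "fy", "cx", "cy" (pixels), "D" ([k1, k2, p1, p2, k3] as OpenCV has them; the pictures are not rectified), "rvec" (rotation vector, rad) and "tvec" (3), from world to camera coordinates, as OpenCV has them; the wrist camera has in their place "tool_from_camera" (4x4, takes a point from camera to tool coordinates, whose origin is the TCP and whose axes are the tool frame's). Camera axes: x right, y down, z forward; pixel columns grow to the right and rows downward; lengths in m; the calibration is good to about 2 mm. A picture is of the moment at which its call begins: read the wrist's pose just before it. calibration takes no time and is no camera call.
- r.finish_job(): hands the job in, once; it reports no verdict.
The state is a dict: "time_s": time; "joints": joint angles; "joint_velocities": joint speeds; "effort": joint torques, N m; "tcp_pos": TCP position; "ee_rot": TCP orientation; "wrist_force": force on the tool from outside, world axes, zero at the start; "moment": the same for the moment, N m; "gripper_width": opening from 0.0 (shut) to 1.0 (fully open).
Only numpy, scipy, OpenCV 4.12 (cv2) and the standard library are available. Lean on these libraries where they do the work, as an engineer would, in place of code of your own. Each camera call takes 0.05 s, during which the arm holds its last target.

## Task

The wheelsets are next to be built: move the four front hubs from the grey drying rack to the empty front row of the plywood build rack, in the same order as the rear hubs behind them, so that each front hub lies in the notches straight in line with the rear hub of its own colour. Set each one down in the middle of its place, seated in both rails, without dropping it, and leave the rear hubs and the other things on the bench where they are.

Things in the scene. Friction and masses are not known exactly. Their poses are not given: they have to be found in the camera images.
- front_red: red front wheel hub, loose, 0.1-0.2 kg, lying level in the grey drying rack (notches as the build rack's), 80 mm from the next. 110 mm long; two 52 mm flanges, 4 thick, centred 30 mm either side of the middle; grip the waist: 28 mm diameter, 44 mm long. Silver 20 mm end caps, last 23 mm each end, lie in the notches. Origin: middle, on the axle; x along the axle, y, z roll with it. Ends alike
- front_blue: blue front wheel hub, loose, 0.1-0.2 kg, lying level in the grey drying rack (notches as the build rack's), 80 mm from the next. 110 mm long; two 52 mm flanges, 4 thick, centred 30 mm either side of the middle; grip the waist: 28 mm diameter, 44 mm long. Silver 20 mm end caps, last 23 mm each end, lie in the notches. Origin: middle, on the axle; x along the axle, y, z roll with it. Ends alike
- front_gold: gold front wheel hub, loose, 0.1-0.2 kg, lying level in the grey drying rack (notches as the build rack's), 80 mm from the next. 110 mm long; two 52 mm flanges, 4 thick, centred 30 mm either side of the middle; grip the waist: 28 mm diameter, 44 mm long. Silver 20 mm end caps, last 23 mm each end, lie in the notches. Origin: middle, on the axle; x along the axle, y, z roll with it. Ends alike
- front_green: green front wheel hub, loose, 0.1-0.2 kg, lying level in the grey drying rack (notches as the build rack's), 80 mm from the next. 110 mm long; two 52 mm flanges, 4 thick, centred 30 mm either side of the middle; grip the waist: 28 mm diameter, 44 mm long. Silver 20 mm end caps, last 23 mm each end, lie in the notches. Origin: middle, on the axle; x along the axle, y, z roll with it. Ends alike
- rear_red: red rear wheel hub, loose, 0.3 kg, in the back row of the build rack; stays there. 142 mm long, flanges 58 mm, ribbed steel freehub at its far end. Origin: middle, on the axle: in the rack's frame 150 mm in +x of the front-row place where its front hub belongs, same y and height. x along the axle, parallel to the rack's x; y, z roll with it
- rear_blue: blue rear wheel hub, loose, 0.3 kg, in the back row of the build rack; stays there. 142 mm long, flanges 58 mm, ribbed steel freehub at its far end. Origin: middle, on the axle: in the rack's frame 150 mm in +x of the front-row place where its front hub belongs, same y and height. x along the axle, parallel to the rack's x; y, z roll with it
- rear_gold: gold rear wheel hub, loose, 0.3 kg, in the back row of the build rack; stays there. 142 mm long, flanges 58 mm, ribbed steel freehub at its far end. Origin: middle, on the axle: in the rack's frame 150 mm in +x of the front-row place where its front hub belongs, same y and height. x along the axle, parallel to the rack's x; y, z roll with it
- rear_green: green rear wheel hub, loose, 0.3 kg, in the back row of the build rack; stays there. 142 mm long, flanges 58 mm, ribbed steel freehub at its far end. Origin: middle, on the axle: in the rack's frame 150 mm in +x of the front-row place where its front hub belongs, same y and height. x along the axle, parallel to the rack's x; y, z roll with it
- build_rack: fixed plywood board, 305 x 320 mm, 12 thick, with wooden rails 10 thick. Origin: underside, below the middle of the front row (empty, nearer the robot); x along the axles, away from the robot, y left along the rows, z up. Rails at x -48, 48 (front row), 88, 212 mm; V notches at y 120, 40, -40, -120: 44 wide at the top (z 55), 8 at z 37. Axle of a seated hub: z 47
- oil_bottle: bystander: black oil bottle, red cap, 40 mm diameter, 120 mm tall, standing behind the drying rack; origin under its centre
- grease_tub: bystander: yellow grease tub, white lid, 60 mm diameter, 55 mm tall, standing behind the drying rack; origin under its centre

How it is judged:
By the outcome, as a careful person would: the job done as asked, in the order asked, and still so for the second after the job is handed in, with the robot touching nothing.
It also fails if it takes over 112 s, if anything falls off the work surface, if the arm or the gripper's body presses on something with over 40 N, if the wrist force passes 120 N, or if a joint passes its speed limit or range.

## Working session

There is one attempt and no reset: what is moved stays moved. The work goes in short steps, Python scripts to look and compute and a tool call to move; the robot and the scene stay as the last step left them, time stands still between calls to the robot, and variables do not carry over. Pictures are saved under pics/ and viewed, and the job is handed in when it is done.

Besides the shell and the picture viewer there is one more tool, called by a JSON object that holds its "fn" and its "kwargs", one argument or row to a line. move_arm: Moves the arm, as the interface text tells. Its arguments: {"type":"object","properties":{"increments":{"type":"array","items":{"type":"number"}}},"required":["increments"]}

```bash
mkdir -p pics
python3 - <<'E'
from station import r
import cv2,numpy as np
s=r.sense()
for k,v in s.items(): print(k,np.round(v,4).tolist())
for n in("side","top","wrist"):
    cv2.imwrite(f"pics/a_{n}.png",r.capture(n)[:,:,::-1]); print(n,r.calibration(n))
E
```

```text
time_s 0.0
joints [80.2483, 22.0888, 0.3784, -0.0288, -68.4115, -14.8176]
joint_velocities [0.0663, 0.0196, -0.0422, 0.0297, 0.1065, 0.0468]
effort [-0.0005, -39.0659, 18.74, 4.2197, 0.011, -0.0002]
tcp_pos [0.2596, 0.5679, 0.2295]
ee_rot [[-0.0008, -0.416, -0.9094], [-0.002, -0.9094, 0.416], [-1.0, 0.0022, -0.0001]]
wrist_force [-0.8511, 0.3787, -0.6057]
moment [0.0048, -0.0188, 0.0473]
gripper_width 1.0036
side {'fx': 347.8910647797104, 'fy': 347.8910647797104, 'cx': 262.80312039195616, 'cy': 188.42986294916747, 'D': array([-0.1095757,  0.       ,  0.       ,  0.       ,  0.       ]), 'rvec': array([ 2.342566  , -0.5245388 ,  0.20379793]), 'tvec': array([-0.52917387,  0.21275569,  0.83843986])}
top {'fx': 415.44930996753567, 'fy': 415.44930996753567, 'cx': 255.54430424263015, 'cy': 185.97305464247452, 'D': array([0.03576781, 0.        , 0.        , 0.        , 0.        ]), 'rvec': array([ 2.20929652, -2.18700085,  0.07265531]), 'tvec': array([-0.00637326,  0.59072744,  1.01221098])}
wrist {'fx': 319.69058189302905, 'fy': 319.69058189302905, 'cx': 250.2198968712963, 'cy': 192.50308835598722, 'D': array([-0.05583262,  0.        ,  0.        ,  0.        ,  0.        ]), 'tool_from_camera': array([[-1.02733797e-03, -2.84470196e-01,  9.58684334e-01,
        -1.54077288e-01],
       [ 9.99999286e-01,  2.92730125e-04,  1.15847333e-03,
        -7.57590411e-04],
       [-6.10186921e-04,  9.58684840e-01,  2.84469693e-01,
        -7.86126924e-02],
       [ 0.00000000e+00,  0.00000000e+00,  0.00000000e+00,
         1.00000000e+00]])}
```

View pics/a_side.png

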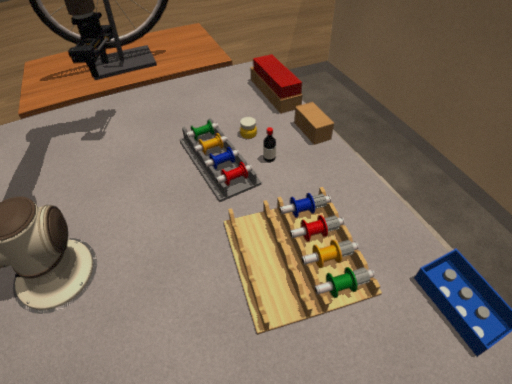

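View pics/a_top.png

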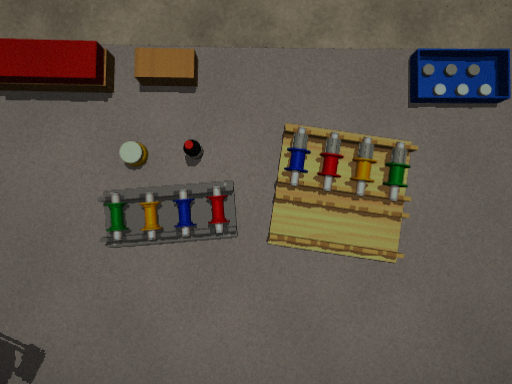

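View pics/a_wrist.png

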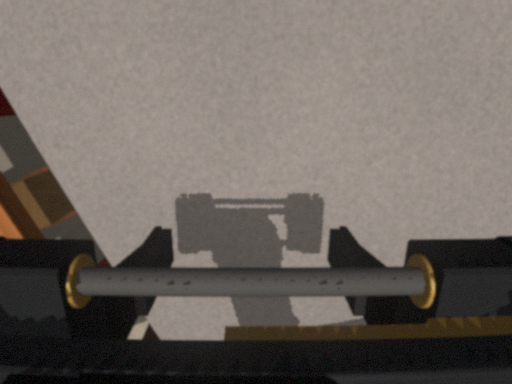

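```bash
cat > h.py <<'E'
from station import r
import cv2,numpy as np
def cal(n,s=None):
    c=r.calibration(n);K=np.array([[c['fx'],0,c['cx']],[0,c['fy'],c['cy']],[0,0,1.]])
    if n!='wrist':
        R=cv2.Rodrigues(c['rvec'])[0];return K,c['D'],R,np.array(c['tvec'])
    s=s or r.sense();T=np.eye(4);T[:3,:3]=s['ee_rot'];T[:3,3]=s['tcp_pos']
    W=np.linalg.inv(T@c['tool_from_camera']);return K,c['D'],W[:3,:3],W[:3,3]
def ray(C,uv):
    K,D,R,t=C;p=cv2.undistortPoints(np.array(uv,float).reshape(-1,1,2),K,D)[:,0]
    d=np.c_[p,np.ones(len(p))]@R;return -R.T@t,d
def onz(C,uv,z):
    o,d=ray(C,uv);return o+d*((z-o[2])/d[:,2])[:,None]
def proj(C,P):
    K,D,R,t=C;return cv2.projectPoints(np.array(P,float).reshape(-1,1,3),cv2.Rodrigues(R)[0],t,K,D)[0][:,0]
def tri(C1,u1,C2,u2):
    a,d=ray(C1,u1);b,e=ray(C2,u2);out=[]
    for x,y in zip(d,e):
        A=np.c_[x,-y];k=np.linalg.lstsq(A,b-a,rcond=None)[0];p,q=a+k[0]*x,b+k[1]*y;out.append(np.r_[(p+q)/2,np.linalg.norm(p-q)])
    return np.array(out)
RG={'red':[(0,8),(172,180)],'gold':[(14,24)],'green':[(50,80)],'blue':[(108,128)]}
def mask(im,c,s=150,v=60):
    h=cv2.cvtColor(im,cv2.COLOR_RGB2HSV);m=0
    for a,b in RG[c]: m=m|cv2.inRange(h,(a,s,v),(b,255,255))
    return m
def blobs(im,c,amin=60,**k):
    n,l,st,ce=cv2.connectedComponentsWithStats(mask(im,c,**k))
    return [(ce[i],st[i]) for i in range(1,n) if st[i,4]>=amin]
E
python3 - <<'E'
from h import *
ims={}
for n in('top','side'):
    im=cv2.imread(f'pics/a_{n}.png')[:,:,::-1].copy();C=cal(n)
    for c in RG:
        for ce,st in blobs(im,c,60,s=180): print(n,c,np.round(ce,1),st,np.round(onz(C,ce,.047)[0],3))
im=cv2.imread('pics/a_top.png')
cv2.imwrite('pics/c1.png',cv2.resize(im[110:275,255:425],None,fx=4,fy=3.6,interpolation=cv2.INTER_CUBIC)[:600])
cv2.imwrite('pics/c2.png',cv2.resize(im[120:260,90:250],None,fx=4,fy=4,interpolation=cv2.INTER_CUBIC))
E
```

```text
top red [47.6 58. ] [   0   39   97   39 3576] [0.892 0.502 0.047]
top red [188.4 144.2] [184 140   9   9  62] [0.688 0.163 0.047]
top red [330.  164.1] [319 152  24  25 317] [ 0.644 -0.179  0.047]
top red [217.4 209. ] [206 195  23  29 350] [0.533 0.091 0.047]
top gold [142.4 153.4] [133 143  14  22  72] [0.664 0.272 0.047]
top gold [362.6 168.7] [350 157  27  25 334] [ 0.634 -0.258  0.047]
top gold [150.4 215.6] [139 202  23  29 340] [0.516 0.25  0.047]
top green [397.4 175.3] [391 166  13  19 190] [ 0.618 -0.341  0.047]
top green [114.7 217. ] [107 203  14  28 229] [0.512 0.333 0.047]
top blue [459.4  76.5] [ 417   49   93   49 2324] [ 0.86  -0.492  0.047]
top blue [297.4 159.4] [289 148  21  23 267] [ 0.654 -0.1    0.047]
top blue [183.6 212.9] [174 199  20  28 303] [0.523 0.171 0.047]
side red [279.3  74.5] [253  54  49  44 943] [0.916 0.545 0.047]
side red [235.4 172.5] [222 162  26  22 245] [0.539 0.089 0.047]
side red [315.4 227.3] [302 215  26  26 339] [ 0.647 -0.182  0.047]
side gold [248.  132.7] [240 127  16  11 119] [0.647 0.245 0.047]
side gold [211.5 142.6] [199 133  24  20 207] [0.521 0.249 0.047]
side gold [328. 253.] [313 240  29  28 422] [ 0.635 -0.261  0.047]
side green [202.4 128.7] [193 122  19  13  96] [0.517 0.332 0.047]
side green [342.4 281.3] [331 273  22  19 244] [ 0.624 -0.339  0.047]
side blue [222.5 156.4] [210 147  25  19 169] [0.529 0.172 0.047]
side blue [303.5 203.5] [292 196  22  17 195] [ 0.659 -0.1    0.047]
side blue [468.3 300.5] [ 421  250   91   99 2284] [ 0.854 -0.51   0.047]
```

View pics/c1.png

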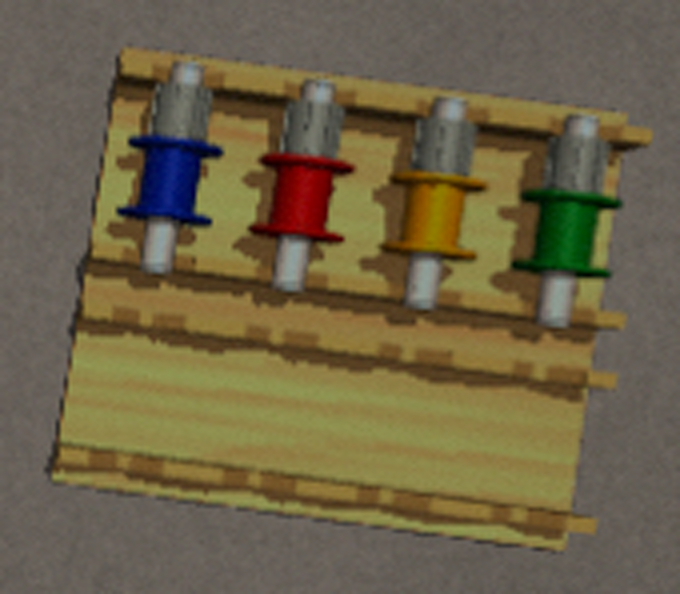

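View pics/c2.png

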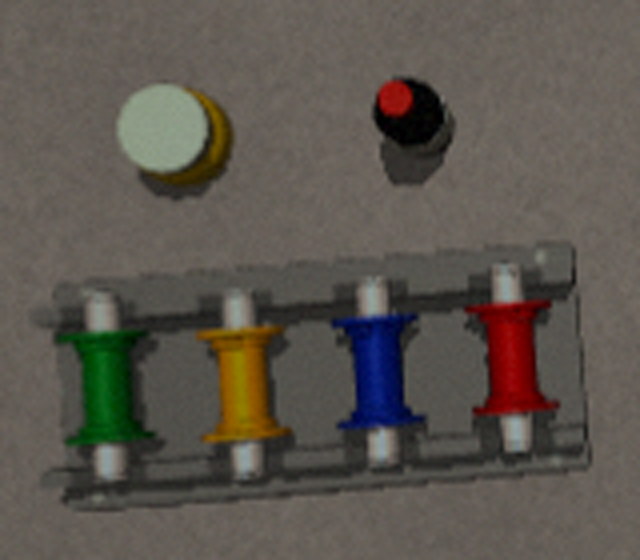

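```bash
cat >> h.py <<'E'
from scipy.spatial.transform import Rotation as Rt
def goalR(th):
    c,s=np.cos(np.radians(th)),np.sin(np.radians(th));return np.array([[0,c,s],[0,s,-c],[-1,0,0]])
def inc(p,th):
    s=r.sense();R=np.array(s['ee_rot']);rv=Rt.from_matrix(R.T@goalR(th)).as_rotvec(degrees=True)
    d=R.T@(np.array(p)-s['tcp_pos']);print('inc',np.round(rv,1).tolist(),np.round(d,4).tolist(),'t',round(s['time_s'],2),'w',round(s['gripper_width'],3))
E
python3 -c "
from h import *
inc([.47,.21,.25],-85)"
```

```text
inc [-29.6, 0.0, -0.1] [-0.0199, 0.2381, -0.3402] t 0.15 w 0.999
```

{"fn": "move_arm", "kwargs": {
  "increments": [-29.6, 0, 0, -0.02, 0.238, -0.34, 0.056, -29.6, 0, 0, -0.02, 0.238, -0.34, 0.056, -29.6, 0, 0, -0.02, 0.238, -0.34, 0.056, -29.6, 0, 0, -0.02, 0.238, -0.34, 0.056, -29.6, 0, 0, -0.02, 0.238, -0.34, 0.056, -29.6, 0, 0, -0.02, 0.238, -0.34, 0.056, -29.6, 0, 0, -0.02, 0.238, -0.34, 0.056, -29.6, 0, 0, -0.02, 0.238, -0.34, 0.056, -29.6, 0, 0, -0.02, 0.238, -0.34, 0.056, -29.6, 0, 0, -0.02, 0.238, -0.34, 0.056, -29.6, 0, 0, -0.02, 0.238, -0.34, 0.056, -29.6, 0, 0, -0.02, 0.238, -0.34, 0.056]
}}

```text
time_s: 1.15
tcp_pos: [0.4708, 0.2086, 0.2504]
ee_rot: [[-0.0, 0.083, -0.997], [-0.0, -0.997, -0.083], [-1.0, 0.0, 0.0]]
wrist_force: [-0.8, 1.0, 0.3]
gripper_width: 0.645
```

Run:
```python
from h import *
s=r.sense();print(np.round(s['tcp_pos'],4),np.round(s['ee_rot'],3).tolist(),np.abs(s['joint_velocities']).max(),s['gripper_width'])
im=r.capture('wrist');cv2.imwrite('pics/w1.png',im[:,:,::-1]);np.save('w1.npy',im)
C=cal('wrist',s)
for c in RG:
    for ce,st in blobs(im,c,150): print(c,np.round(ce,1),st,np.round(onz(C,ce,.047)[0],4))
inc([.535,-.225,.25],-98.5)
```

```text
[0.4708 0.2086 0.2504] [[-0.0, 0.083, -0.997], [-0.0, -0.997, -0.083], [-1.0, 0.0, 0.0]] 3.3294471720902736 0.6453638819571226
red [362.7 123.3] [ 339   92   50   63 1734] [0.5335 0.0891 0.047 ]
gold [182.9   2.8] [166   0  34   9 196] [0.6372 0.2909 0.047 ]
gold [217.1 127.3] [ 194   96   46   63 1691] [0.5151 0.249  0.047 ]
gold [426.8 327.8] [ 351  318  145   21 1540] [ 0.2696 -0.0531  0.047 ]
green [142.5 124.1] [131  97  25  53 820] [0.5121 0.3317 0.047 ]
blue [290.2 125.5] [ 270   95   42   61 1529] [0.5239 0.1689 0.047 ]
inc [13.4, 0.0, -0.0] [0.0003, 0.4388, -0.0273] t 1.2 w 0.644
```

View pics/w1.png

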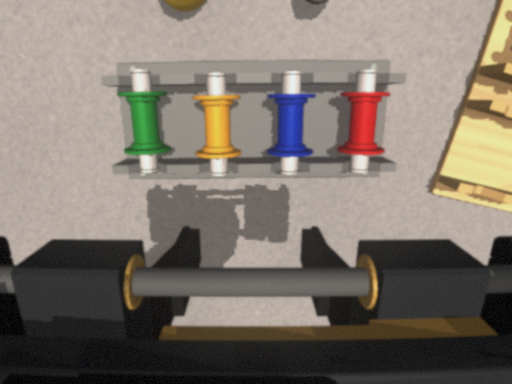

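{"fn": "move_arm", "kwargs": {
  "increments": [13.4, 0, 0, 0, 0.42, 0.006, 0.056, 13.4, 0, 0, 0, 0.42, 0.006, 0.056, 13.4, 0, 0, 0, 0.42, 0.006, 0.056, 13.4, 0, 0, 0, 0.42, 0.006, 0.056, 13.4, 0, 0, 0, 0.42, 0.006, 0.056, 13.4, 0, 0, 0, 0.42, 0.006, 0.056, 13.4, 0, 0, 0, 0.42, 0.006, 0.056, 13.4, 0, 0, 0, 0.42, 0.006, 0.056, 13.4, 0, 0, 0, 0.42, 0.006, 0.056, 13.4, 0, 0, 0, 0.42, 0.006, 0.056, 13.4, 0, 0, 0, 0.42, 0.006, 0.056, 13.4, 0, 0, 0, 0.42, 0.006, 0.056]
}}

```text
time_s: 2.2
tcp_pos: [0.5012, -0.209, 0.2497]
ee_rot: [[-0.001, -0.147, -0.989], [0.0, -0.989, 0.147], [-1.0, -0.0, 0.001]]
wrist_force: [-0.3, 0.6, -0.1]
gripper_width: 0.642
```

Run:
```python
from h import *
s=r.sense();print(np.round(s['tcp_pos'],4),np.round(s['ee_rot'],3).tolist(),np.abs(s['joint_velocities']).max(),s['gripper_width'])
im=r.capture('wrist');np.save('w2.npy',im)
import pickle;pickle.dump(s,open('w2.pkl','wb'))
cv2.imwrite('pics/w2.png',cv2.resize(im[:,:,::-1],(800,600),interpolation=cv2.INTER_CUBIC))
C=cal('wrist',s)
for c in RG:
    for ce,st in blobs(im,c,150): print(c,np.round(ce,1),st,np.round(onz(C,ce,.047)[0],4))
```

```text
[ 0.5012 -0.209   0.2497] [[-0.001, -0.147, -0.989], [0.0, -0.989, 0.147], [-1.0, -0.0, 0.001]] 3.0843342886827987 0.6417734623107577
red [200.7  35.2] [ 173    7   55   60 2069] [ 0.6486 -0.1792  0.047 ]
red [  8.1 185.6] [  0 149  31  61 773] [0.5252 0.0806 0.047 ]
gold [278.9  34.3] [ 252    6   56   61 2179] [ 0.6375 -0.2587  0.047 ]
gold [129.7 299.5] [123 287  18  23 150] [ 0.3522 -0.0265  0.047 ]
gold [405.1 327.4] [342 319 116  19 928] [ 0.2519 -0.3864  0.047 ]
gold [470.3 325.6] [453 318  39  17 333] [ 0.2376 -0.4795  0.047 ]
green [365.6  34.7] [360  17  13  43 262] [ 0.625  -0.3478  0.047 ]
blue [114.9  12.7] [ 94  10  46   7 151] [ 0.6841 -0.0961  0.047 ]
blue [122.2  42.3] [ 100   17   41   50 1324] [ 0.655  -0.0968  0.047 ]
```

View pics/w2.png

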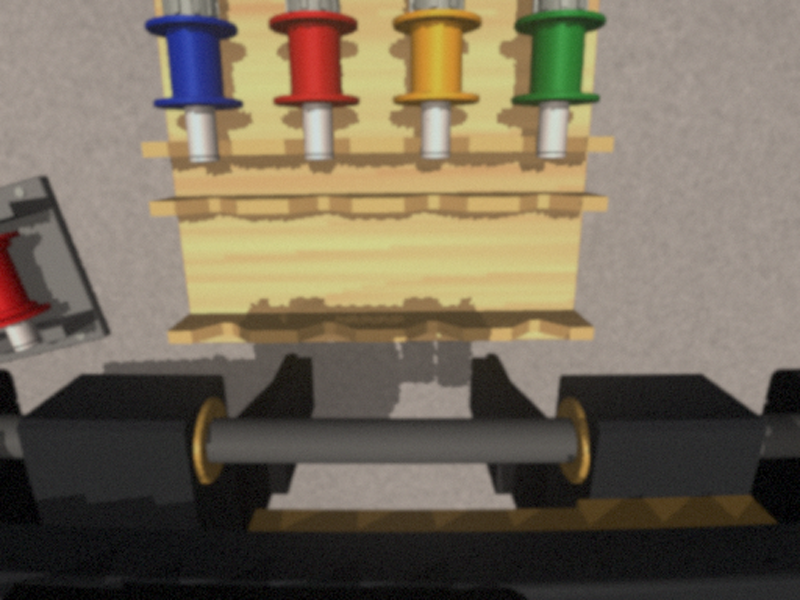

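Run:
```python
from h import *
im=np.load('w2.npy')[:,:,::-1]
a=cv2.resize(im[85:140,85:245],None,fx=5,fy=5,interpolation=cv2.INTER_CUBIC)
b=cv2.resize(im[190:225,100:260],None,fx=5,fy=5,interpolation=cv2.INTER_CUBIC)
cv2.imwrite('pics/z1.png',np.vstack([a,b]))
a=cv2.resize(im[85:140,235:395],None,fx=5,fy=5,interpolation=cv2.INTER_CUBIC)
b=cv2.resize(im[190:225,230:390],None,fx=5,fy=5,interpolation=cv2.INTER_CUBIC)
cv2.imwrite('pics/z2.png',np.vstack([a,b]))
```

```text
(no output)
```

View pics/z1.png

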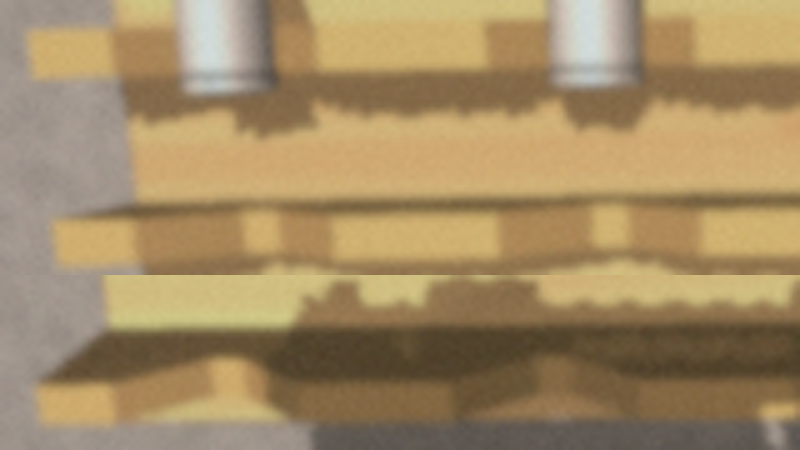

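View pics/z2.png

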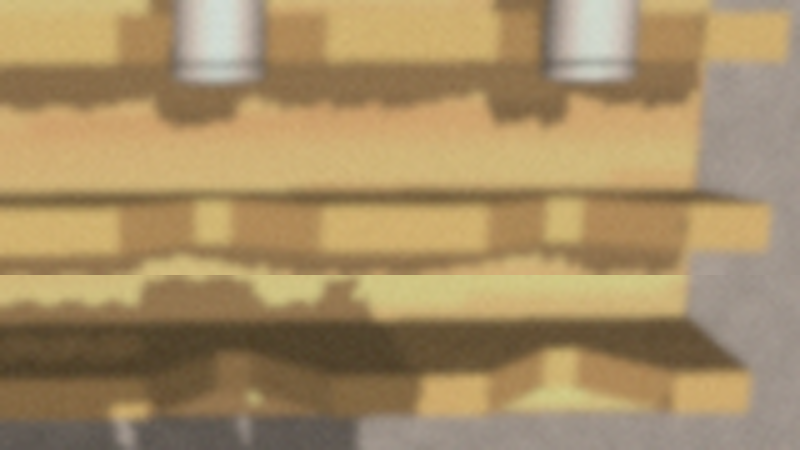

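```bash
cat > rack.py <<'E'
from h import *
import pickle
s=pickle.load(open('w2.pkl','rb'));C=cal('wrist',s)
uv=[(95.6,133.4),(388.4,130.0),(107.6,215.3),(379.4,212.6),(90.8,95.2),(392.6,92)]
P=onz(C,uv,.055)
m=np.array([(48,160),(48,-160),(-48,160),(-48,-160),(88,160),(88,-160)])/1000.
A=P[:,:2];ca=A.mean(0);cm=m.mean(0)
U,S,V=np.linalg.svd((m-cm).T@(A-ca));R=V.T@U.T;t=ca-R@cm
if __name__=='__main__':
    print(P.round(4).tolist());print('lens',[np.linalg.norm(P[i]-P[i+1]) for i in(0,2,4)])
    print('origin',t.round(4),'yaw',np.degrees(np.arctan2(R[1,0],R[0,0])),'res',(A-(m@R.T+t)).round(4).tolist())
    for n,y in zip(('blue','red','gold','green'),(.12,.04,-.04,-.12)): print(n,(t+R@[0,y]).round(4),(t+R@[.15,y]).round(4))
    # rack in top and side
    for nm in('top','side'):
        im=cv2.imread(f'pics/a_{nm}.png');C2=cal(nm)
        for x in(-.053,-.043,.043,.053,.083,.093):
            q=proj(C2,[np.r_[t+R@[x,y],.055] for y in(.16,-.16)]);cv2.line(im,*[tuple(int(v) for v in np.round(k*16)) for k in q],(255,0,255),1,cv2.LINE_AA,4)
        cv2.imwrite(f'pics/o_{nm}.png',cv2.resize(im[110:330,200:420],None,fx=2.7,fy=2.7,interpolation=cv2.INTER_CUBIC))
E
python3 rack.py
```

```text
[[0.568, -0.0477, 0.055], [0.5245, -0.3644, 0.055], [0.4734, -0.035, 0.055], [0.4298, -0.3512, 0.055], [0.608, -0.0534, 0.055], [0.5639, -0.3703, 0.055]]
lens [np.float64(0.3196923581359137), np.float64(0.3191754180039709), np.float64(0.31992359250919367)]
origin [ 0.4989 -0.1996] yaw -7.8687883880719935 res [[-0.0003, 0.0001], [-0.0, 0.0003], [0.0001, -0.0004], [0.0004, 0.0004], [0.0, -0.0002], [-0.0002, -0.0001]]
blue [ 0.5153 -0.0808] [ 0.6639 -0.1013]
red [ 0.5044 -0.16  ] [ 0.653  -0.1806]
gold [ 0.4934 -0.2393] [ 0.642  -0.2598]
green [ 0.4825 -0.3185] [ 0.631 -0.339]
```

View pics/o_top.png

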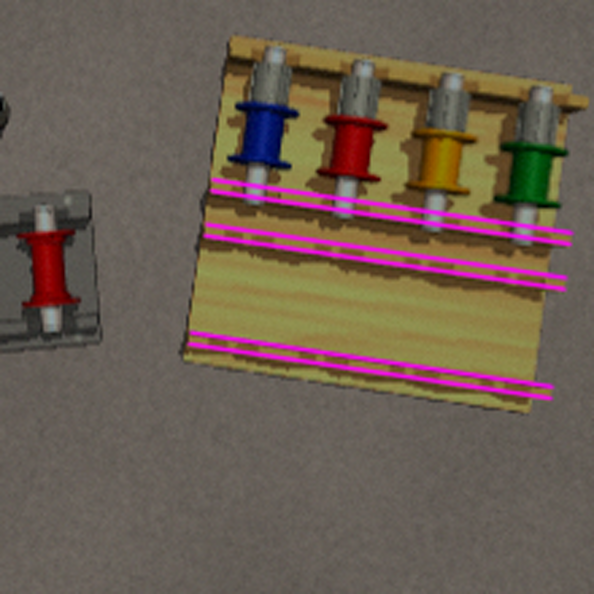

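View pics/o_side.png

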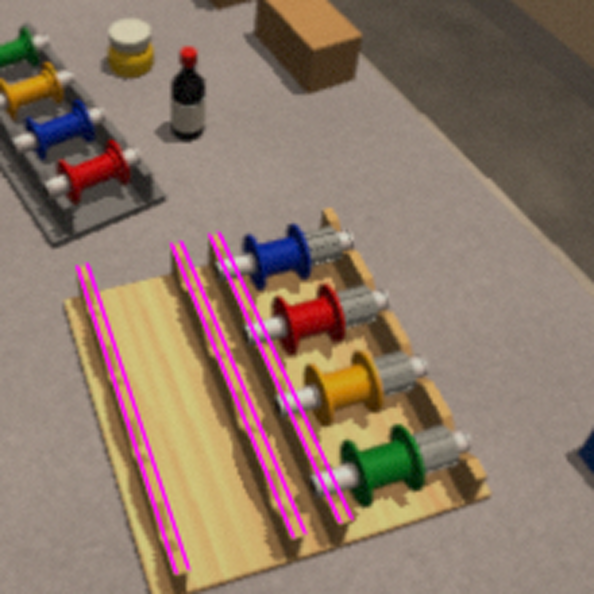

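Run:
```python
from h import *
im=np.load('w1.npy')[:,:,::-1]
cv2.imwrite('pics/z3.png',cv2.resize(im[58:182,115:265],None,fx=4.8,fy=4.8,interpolation=cv2.INTER_CUBIC))
cv2.imwrite('pics/z4.png',cv2.resize(im[58:182,255:405],None,fx=4.8,fy=4.8,interpolation=cv2.INTER_CUBIC))
```

```text
(no output)
```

View pics/z3.png

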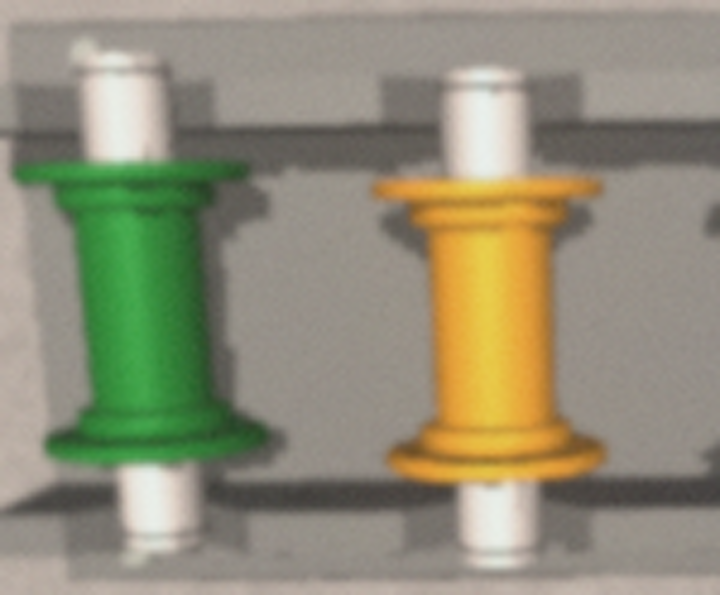

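View pics/z4.png

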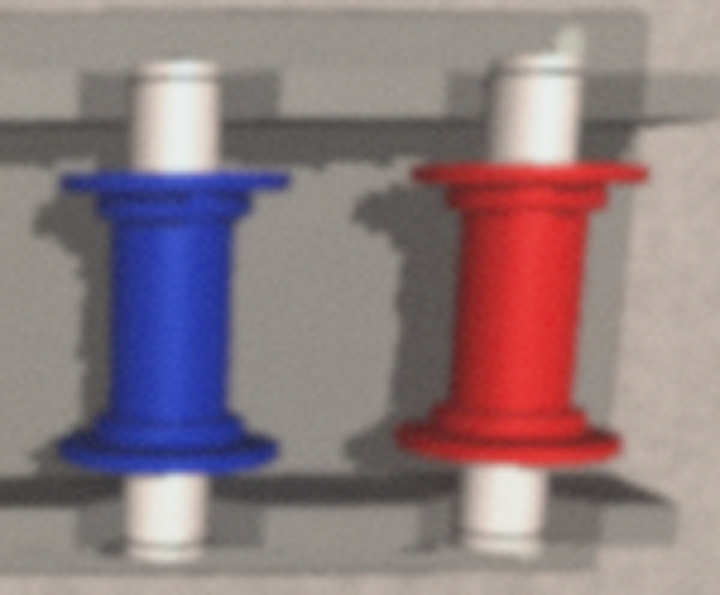

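Run:
```python
from h import *
class S:pass
s=dict(tcp_pos=[.4708,.2086,.2504],ee_rot=goalR(-85.25))
s['ee_rot']=np.array([[0,.083,-.9966],[0,-.9966,-.083],[-1,0,0]])
C=cal('wrist',s)
Z=dict(green=(115,(124,54),(163,551)),gold=(115,(487,68),(497,567)),blue=(255,(178,62),(165,560)),red=(255,(538,54),(504,552)))
for k,(o,a,b) in Z.items():
    uv=[((x+.5)/4.8-.5+o,(y+.5)/4.8-.5+58) for x,y in(a,b)]
    P=onz(C,uv,.057);d=P[0]-P[1];print(k,P.mean(0).round(4),np.linalg.norm(d).round(4),np.degrees(np.arctan2(d[1],d[0])).round(2))
s=r.sense();inc([.5335,.089,.15],-85)
```

```text
green [0.5149 0.3263 0.057 ] 0.1095 4.48
gold [0.5177 0.2483 0.057 ] 0.1099 4.41
blue [0.5257 0.1703 0.057 ] 0.1095 5.15
red [0.5345 0.0923 0.057 ] 0.1099 6.04
inc [-13.4, 0.1, 0.0] [0.1, -0.2983, 0.011] t 2.25 w 0.644
```

{"fn": "move_arm", "kwargs": {
  "increments": [-13.4, 0, 0, 0.1, -0.298, 0.011, 0.056, -13.4, 0, 0, 0.1, -0.298, 0.011, 0.056, -13.4, 0, 0, 0.1, -0.298, 0.011, 0.056, -13.4, 0, 0, 0.1, -0.298, 0.011, 0.056, -13.4, 0, 0, 0.1, -0.298, 0.011, 0.056, -13.4, 0, 0, 0.1, -0.298, 0.011, 0.056, -13.4, 0, 0, 0.1, -0.298, 0.011, 0.056, -13.4, 0, 0, 0.1, -0.298, 0.011, 0.056, -13.4, 0, 0, 0.1, -0.298, 0.011, 0.056, -13.4, 0, 0, 0.1, -0.298, 0.011, 0.056, -13.4, 0, 0, 0.1, -0.298, 0.011, 0.056]
}}

```text
time_s: 3.17
tcp_pos: [0.5328, 0.0894, 0.1509]
ee_rot: [[0.0, 0.091, -0.996], [0.0, -0.996, -0.091], [-1.0, -0.0, -0.0]]
wrist_force: [-0.5, 0.5, 0.3]
gripper_width: 0.646
```

```bash
python3 -c "
from h import *
inc([.5343,.089,.036],-85)"
```

```text
inc [0.2, -0.0, 0.0] [0.1149, 0.0005, -0.0014] t 3.17 w 0.646
```

{"fn": "move_arm", "kwargs": {
  "increments": [0, 0, 0, 0.035, 0, -0.001, 0.056, 0, 0, 0, 0.07, 0, -0.001, 0.056, 0, 0, 0, 0.095, 0, -0.001, 0.056, 0, 0, 0, 0.11, 0, -0.001, 0.056, 0, 0, 0, 0.115, 0, -0.001, 0.056, 0, 0, 0, 0.115, 0, -0.001, 0.056]
}}

```text
time_s: 3.67
tcp_pos: [0.5338, 0.0873, 0.035]
ee_rot: [[-0.002, 0.087, -0.996], [-0.001, -0.996, -0.087], [-1.0, 0.001, 0.002]]
wrist_force: [-0.0, 0.1, 0.4]
gripper_width: 0.643
```

Run:
```python
from h import *
inc([.5343,.089,.036],-85)
im=r.capture('side');cv2.imwrite('pics/s1.png',cv2.resize(im[90:240,150:350,::-1],None,fx=4,fy=4,interpolation=cv2.INTER_CUBIC))
```

```text
inc [-0.0, 0.1, -0.0] [-0.001, -0.0016, -0.0006] t 3.67 w 0.643
```

View pics/s1.png

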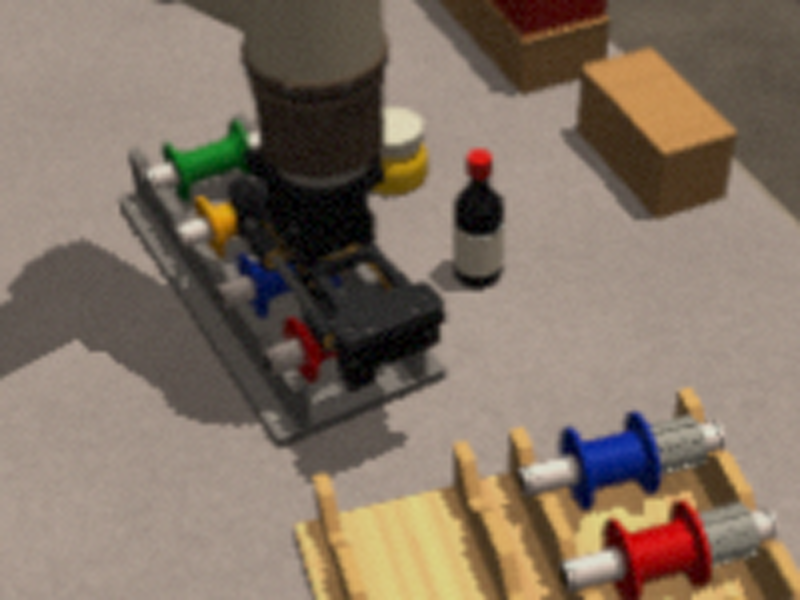

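{"fn": "move_arm", "kwargs": {
  "increments": [0, 0, 0, -0.001, -0.001, 0, 0.02, 0, 0, 0, -0.001, -0.001, 0, 0.02, 0, 0, 0, -0.001, -0.001, 0, 0.02, 0, 0, 0, -0.001, -0.001, 0, 0.02, 0, 0, 0, -0.001, -0.001, 0, 0.02, 0, 0, 0, -0.001, -0.001, 0, 0.02, 0, 0, 0, -0.001, -0.001, 0, 0.02]
}}

```text
time_s: 4.3
tcp_pos: [0.5346, 0.0897, 0.037]
ee_rot: [[0.001, 0.088, -0.996], [0.001, -0.996, -0.088], [-1.0, -0.001, -0.001]]
wrist_force: [-1.1, 1.4, 3.1]
gripper_width: 0.316
```

```bash
python3 -c "
from h import *
inc([.5044,-.16,.15],-97.87)"
```

```text
inc [12.9, -0.0, 0.0] [-0.1131, 0.246, 0.052] t 4.3 w 0.316
```

{"fn": "move_arm", "kwargs": {
  "increments": [0, 0, 0, -0.02, 0, 0, 0.02, 0, 0, 0, -0.06, 0, 0, 0.02, 0, 0, 0, -0.1, 0, 0, 0.02, 3, 0, 0, -0.113, 0.03, 0.006, 0.02, 6, 0, 0, -0.113, 0.068, 0.014, 0.02, 9, 0, 0, -0.113, 0.108, 0.022, 0.02, 12, 0, 0, -0.113, 0.148, 0.031, 0.02, 12.9, 0, 0, -0.113, 0.188, 0.04, 0.02, 12.9, 0, 0, -0.113, 0.22, 0.047, 0.02, 12.9, 0, 0, -0.113, 0.24, 0.051, 0.02, 12.9, 0, 0, -0.113, 0.246, 0.052, 0.02, 12.9, 0, 0, -0.113, 0.246, 0.052, 0.02]
}}

```text
time_s: 5.3
tcp_pos: [0.5032, -0.1618, 0.1488]
ee_rot: [[-0.002, -0.14, -0.99], [0.0, -0.99, 0.14], [-1.0, 0.0, 0.002]]
wrist_force: [1.0, -0.2, -1.3]
gripper_width: 0.311
```

Run:
```python
from h import *
inc([.5044,-.16,.037],-97.87)
im=r.capture('side');cv2.imwrite('pics/s2.png',cv2.resize(im[90:350,180:420,::-1],None,fx=2.3,fy=2.3,interpolation=cv2.INTER_CUBIC))
```

```text
inc [-0.2, 0.1, -0.0] [0.1118, -0.002, -0.0011] t 5.3 w 0.311
```

View pics/s2.png

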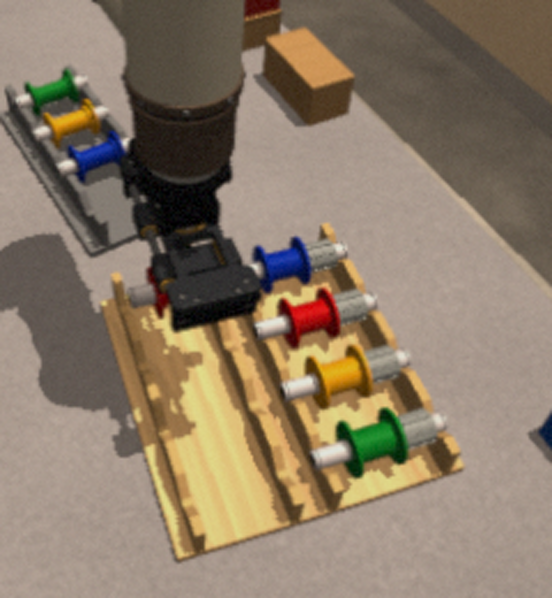

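{"fn": "move_arm", "kwargs": {
  "increments": [0, 0, 0, 0.02, -0.001, -0.001, 0.02, 0, 0, 0, 0.05, -0.001, -0.001, 0.02, 0, 0, 0, 0.075, -0.001, -0.001, 0.02, 0, 0, 0, 0.092, -0.001, -0.001, 0.02, 0, 0, 0, 0.1, -0.001, -0.001, 0.02, 0, 0, 0, 0.103, -0.001, -0.001, 0.02, 0, 0, 0, 0.103, -0.001, -0.001, 0.02]
}}

```text
time_s: 5.93
tcp_pos: [0.5056, -0.1588, 0.0464]
ee_rot: [[-0.001, -0.135, -0.991], [-0.0, -0.991, 0.135], [-1.0, 0.0, 0.001]]
wrist_force: [0.7, 1.0, -1.2]
gripper_width: 0.31
```

Run:
```python
from h import *
inc([.5044,-.16,.037],-97.87)
```

```text
inc [0.1, 0.0, -0.0] [0.0094, 0.0014, 0.001] t 5.93 w 0.31
```

{"fn": "move_arm", "kwargs": {
  "increments": [0, 0, 0, 0.004, 0.001, 0.001, 0.02, 0, 0, 0, 0.007, 0.001, 0.001, 0.02, 0, 0, 0, 0.009, 0.001, 0.001, 0.02, 0, 0, 0, 0.0095, 0.001, 0.001, 0.02, 0, 0, 0, 0.0095, 0.001, 0.001, 0.02]
}}

```text
time_s: 6.35
tcp_pos: [0.5044, -0.1604, 0.0376]
ee_rot: [[0.001, -0.137, -0.991], [0.0, -0.991, 0.137], [-1.0, -0.0, -0.001]]
wrist_force: [-0.3, 1.4, 0.4]
gripper_width: 0.313
```

{"fn": "move_arm", "kwargs": {
  "increments": [0, 0, 0, 0.0005, 0, 0, 0.034, 0, 0, 0, 0.0005, 0, 0, 0.042, 0, 0, 0, 0.0005, 0, 0, 0.05, 0, 0, 0, 0.0005, 0, 0, 0.056, 0, 0, 0, 0.0005, 0, 0, 0.056, 0, 0, 0, -0.02, 0, 0, 0.056, 0, 0, 0, -0.06, 0, 0, 0.056, 0, 0, 0, -0.1, 0, 0, 0.056, 0, 0, 0, -0.14, 0, 0.02, 0.056, 0, 0, 0, -0.17, 0, 0.03, 0.056, 0, 0, 0, -0.17, 0, 0.03, 0.056, 0, 0, 0, -0.17, 0, 0.03, 0.056]
}}

```text
time_s: 7.35
tcp_pos: [0.4751, -0.1563, 0.2095]
ee_rot: [[0.006, -0.137, -0.991], [0.0, -0.991, 0.137], [-1.0, -0.001, -0.006]]
wrist_force: [0.4, -0.1, -1.0]
gripper_width: 0.645
```

```bash
cat > chk.py <<'E'
from rack import *
import sys,pickle
s2=r.sense();Cw=cal('wrist',s2);im=r.capture('wrist');nm=sys.argv[1]
q=proj(Cw,[np.r_[t+R@[x,y],.055] for x in(-.053,-.043,.043,.053) for y in(.16,-.16)])
np.savez(f'{nm}.npz',im=im,p=s2['tcp_pos'],R=s2['ee_rot'])
cv2.imwrite(f'pics/{nm}.png',cv2.resize(im[20:320,:,::-1],(800,469),interpolation=cv2.INTER_CUBIC))
for c in RG:
    for ce,st in blobs(im,c,250):
        P=onz(Cw,ce,.047)[0];print(c,np.round(ce,1),st[4],'rack xy mm',(1000*(R.T@(P[:2]-t))).round(1))
T={'blue':.12,'red':.04,'gold':-.04,'green':-.12}
E
python3 chk.py k1; python3 -c "
from h import *
inc([.5256,.169,.15],-85)"
```

```text
red [250.4  11.8] 913 rack xy mm [125.8  40. ]
red [249.7 153.5] 2155 rack xy mm [-3.2 40.6]
gold [338.5  14.3] 1196 rack xy mm [124.5 -39.9]
gold [419.5 327.8] 1787 rack xy mm [-215.  -165.9]
green [429.7  10.7] 659 rack xy mm [ 129.9 -124.4]
blue [158.7   9.7] 655 rack xy mm [128.3 122.9]
inc [-12.9, -0.1, 0.0] [0.0578, -0.3291, -0.0062] t 7.4 w 0.645
```

View pics/k1.png

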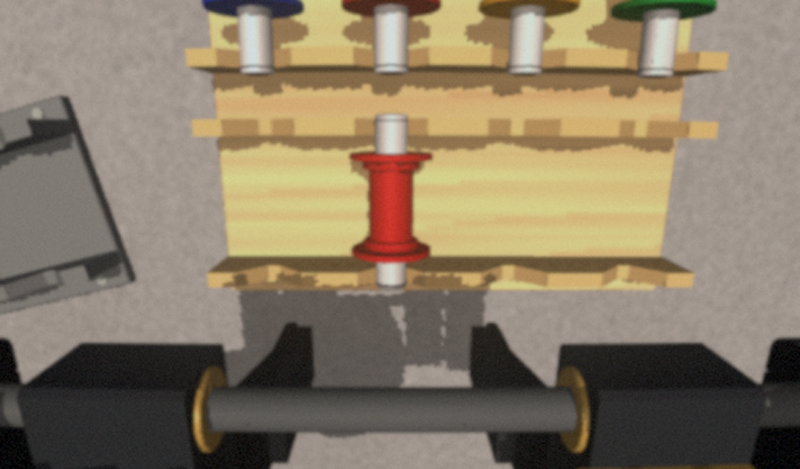

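```bash
cat > ends.py <<'E'
from rack import *
def ends(nm,pts):
    d=np.load(nm+'.npz');C=cal('wrist',dict(tcp_pos=d['p'],ee_rot=d['R']))
    uv=[((x+.5)/1.5625-.5,(y+.5)/1.5633-.5+20) for x,y in pts]
    P=onz(C,uv,.057);print((1000*(P[:,:2]-t)@R).round(1).tolist())
E
python3 -c "
from ends import *
d=np.load('k1.npz')['im'][:,:,::-1]
cv2.imwrite('pics/z5.png',cv2.resize(d[80:215,215:285],None,fx=4.4,fy=4.4,interpolation=cv2.INTER_CUBIC))
ends('k1',[(391,114),(391,287),(193,128),(717,131),(209,279),(692,280)])"
```

```text
[[54.9, 40.2], [-52.3, 40.2], [47.6, 158.8], [47.4, -158.4], [-47.0, 158.2], [-47.6, -157.9]]
```

View pics/z5.png

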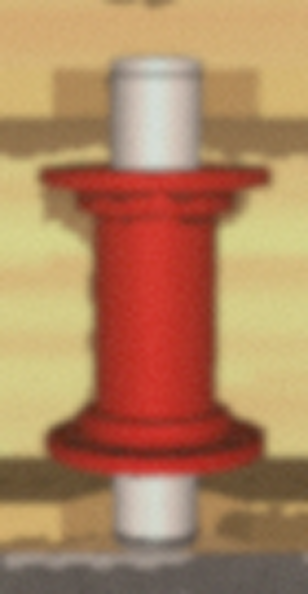

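{"fn": "move_arm", "kwargs": {
  "increments": [-12.9, 0, 0, 0.058, -0.329, -0.006, 0.056, -12.9, 0, 0, 0.058, -0.329, -0.006, 0.056, -12.9, 0, 0, 0.058, -0.329, -0.006, 0.056, -12.9, 0, 0, 0.058, -0.329, -0.006, 0.056, -12.9, 0, 0, 0.058, -0.329, -0.006, 0.056, -12.9, 0, 0, 0.058, -0.329, -0.006, 0.056, -12.9, 0, 0, 0.058, -0.329, -0.006, 0.056, -12.9, 0, 0, 0.058, -0.329, -0.006, 0.056, -12.9, 0, 0, 0.058, -0.329, -0.006, 0.056, -12.9, 0, 0, 0.075, -0.329, -0.006, 0.056, -12.9, 0, 0, 0.1, -0.329, -0.006, 0.056, -12.9, 0, 0, 0.1, -0.329, -0.006, 0.056]
}}

```text
time_s: 8.4
tcp_pos: [0.5215, 0.1671, 0.1007]
ee_rot: [[-0.012, 0.087, -0.996], [-0.006, -0.996, -0.087], [-1.0, 0.005, 0.012]]
wrist_force: [-0.7, -0.8, -1.2]
gripper_width: 0.647
```

```bash
python3 -c "
from h import *
inc([.5256,.169,.036],-85)"
```

```text
inc [-0.0, 0.7, -0.3] [0.0646, -0.0018, -0.005] t 8.4 w 0.647
```

{"fn": "move_arm", "kwargs": {
  "increments": [0, 0, 0, 0.02, -0.001, -0.004, 0.056, 0, 0, 0, 0.045, -0.001, -0.004, 0.056, 0, 0, 0, 0.06, -0.001, -0.004, 0.056, 0, 0, 0, 0.0645, -0.001, -0.004, 0.056, 0, 0, 0, 0.0645, -0.001, -0.004, 0.056, 0, 0, 0, 0.0645, -0.001, -0.004, 0.056]
}}

```text
time_s: 8.9
tcp_pos: [0.5298, 0.1701, 0.0429]
ee_rot: [[0.0, 0.088, -0.996], [-0.0, -0.996, -0.088], [-1.0, 0.0, -0.0]]
wrist_force: [0.8, 0.2, -0.1]
gripper_width: 0.642
```

```bash
python3 -c "
from h import *
inc([.5256,.169,.036],-85)"
```

```text
inc [0.0, -0.0, -0.0] [0.0069, 0.0007, 0.0043] t 8.9 w 0.642
```

{"fn": "move_arm", "kwargs": {
  "increments": [0, 0, 0, 0.006, 0.001, 0.004, 0.056, 0, 0, 0, 0.006, 0.001, 0.004, 0.056, 0, 0, 0, 0.006, 0.001, 0.004, 0.056]
}}

```text
time_s: 9.15
tcp_pos: [0.5252, 0.1687, 0.0371]
ee_rot: [[0.0, 0.088, -0.996], [0.0, -0.996, -0.088], [-1.0, -0.0, -0.0]]
wrist_force: [0.1, 0.1, -0.9]
gripper_width: 0.645
```

{"fn": "move_arm", "kwargs": {
  "increments": [0, 0, 0, 0, 0, 0, 0.04, 0, 0, 0, 0, 0, 0, 0.02, 0, 0, 0, 0, 0, 0, 0.02, 0, 0, 0, 0, 0, 0, 0.02, 0, 0, 0, 0, 0, 0, 0.02, 0, 0, 0, 0, 0, 0, 0.02, 0, 0, 0, 0, 0, 0, 0.02]
}}

```text
time_s: 9.73
tcp_pos: [0.5256, 0.1692, 0.0367]
ee_rot: [[0.001, 0.088, -0.996], [0.001, -0.996, -0.088], [-1.0, -0.001, -0.001]]
wrist_force: [-0.7, 1.6, -0.2]
gripper_width: 0.311
```

```bash
python3 -c "
from h import *
inc([.5153,-.0808,.15],-97.87)"
```

```text
inc [12.9, -0.0, 0.0] [-0.1135, 0.2481, 0.0322] t 9.73 w 0.311
```

{"fn": "move_arm", "kwargs": {
  "increments": [0, 0, 0, -0.02, 0, 0, 0.02, 0, 0, 0, -0.06, 0, 0, 0.02, 0, 0, 0, -0.1, 0, 0, 0.02, 3, 0, 0, -0.113, 0.03, 0.004, 0.02, 6, 0, 0, -0.113, 0.068, 0.009, 0.02, 9, 0, 0, -0.113, 0.108, 0.014, 0.02, 12, 0, 0, -0.113, 0.148, 0.019, 0.02, 12.9, 0, 0, -0.113, 0.188, 0.025, 0.02, 12.9, 0, 0, -0.113, 0.222, 0.029, 0.02, 12.9, 0, 0, -0.113, 0.242, 0.032, 0.02, 12.9, 0, 0, -0.113, 0.248, 0.032, 0.02, 12.9, 0, 0, -0.113, 0.248, 0.032, 0.02]
}}

```text
time_s: 10.73
tcp_pos: [0.5146, -0.0826, 0.149]
ee_rot: [[-0.001, -0.14, -0.99], [-0.0, -0.99, 0.14], [-1.0, 0.0, 0.001]]
wrist_force: [0.6, 0.1, -1.1]
gripper_width: 0.31
```

```bash
python3 -c "
from h import *
inc([.5153,-.0808,.037],-97.87)"
```

```text
inc [-0.2, 0.1, -0.0] [0.112, -0.0019, -0.0006] t 10.73 w 0.31
```

{"fn": "move_arm", "kwargs": {
  "increments": [0, 0, 0, 0.02, 0, 0, 0.02, 0, 0, 0, 0.05, 0, 0, 0.02, 0, 0, 0, 0.075, 0, 0, 0.02, 0, 0, 0, 0.092, 0, 0, 0.02, 0, 0, 0, 0.1, 0, 0, 0.02, 0, 0, 0, 0.103, 0, 0, 0.02, 0, 0, 0, 0.103, 0, 0, 0.02, 0, 0, 0, 0.103, 0, 0, 0.02]
}}

```text
time_s: 11.4
tcp_pos: [0.5163, -0.0805, 0.0475]
ee_rot: [[0.002, -0.136, -0.991], [0.0, -0.991, 0.136], [-1.0, -0.0, -0.002]]
wrist_force: [1.2, 0.2, -1.8]
gripper_width: 0.317
```

```bash
python3 -c "
from h import *
inc([.5153,-.0808,.0365],-97.87)"
```

```text
inc [0.1, -0.1, 0.0] [0.011, 0.0004, 0.001] t 11.4 w 0.317
```

{"fn": "move_arm", "kwargs": {
  "increments": [0, 0, 0, 0.004, 0, 0.0015, 0.02, 0, 0, 0, 0.008, 0, 0.0015, 0.02, 0, 0, 0, 0.01, 0, 0.0015, 0.02, 0, 0, 0, 0.0105, 0, 0.0015, 0.02, 0, 0, 0, 0.0105, 0, 0.0015, 0.02]
}}

```text
time_s: 11.82
tcp_pos: [0.5138, -0.0807, 0.0367]
ee_rot: [[0.0, -0.137, -0.991], [0.0, -0.991, 0.137], [-1.0, -0.0, -0.0]]
wrist_force: [-2.4, 2.8, 3.8]
gripper_width: 0.312
```

Contact (about +5 N against the held reading); release and lift.

{"fn": "move_arm", "kwargs": {
  "increments": [0, 0, 0, 0, 0, 0, 0.034, 0, 0, 0, 0, 0, 0, 0.042, 0, 0, 0, 0, 0, 0, 0.05, 0, 0, 0, 0, 0, 0, 0.056, 0, 0, 0, 0, 0, 0, 0.056, 0, 0, 0, -0.02, 0, 0, 0.056, 0, 0, 0, -0.06, 0, 0, 0.056, 0, 0, 0, -0.1, 0, 0, 0.056, 0, 0, 0, -0.14, 0, 0.02, 0.056, 0, 0, 0, -0.17, 0, 0.03, 0.056, 0, 0, 0, -0.17, 0, 0.03, 0.056, 0, 0, 0, -0.17, 0, 0.03, 0.056]
}}

```text
time_s: 12.82
tcp_pos: [0.4847, -0.0766, 0.2084]
ee_rot: [[0.006, -0.137, -0.991], [0.001, -0.991, 0.137], [-1.0, -0.002, -0.006]]
wrist_force: [0.2, -0.2, -1.6]
gripper_width: 0.642
```

```bash
python3 chk.py k2; python3 -c "
from h import *
d=np.load('k2.npz')['im'][:,:,::-1]
cv2.imwrite('pics/z6.png',cv2.resize(d[70:225,170:370],None,fx=3.8,fy=3.8,interpolation=cv2.INTER_CUBIC))
inc([.518,.249,.15],-85)"
```

```text
red [340.3  11.9] 977 rack xy mm [124.8  39.3]
red [330.9 152.6] 2229 rack xy mm [-3.3 40.1]
gold [425.9  14.8] 1259 rack xy mm [124.6 -40.1]
gold [423.6 327.9] 1811 rack xy mm [-215.5  -89.8]
green [501.7  13. ] 482 rack xy mm [ 129.4 -113.6]
blue [249.7   7.9] 555 rack xy mm [127.4 121.1]
blue [250.  151.4] 1367 rack xy mm [ -2.3 120.7]
inc [-12.9, -0.1, 0.0] [0.0567, -0.3272, 0.011] t 12.87 w 0.644
```

View pics/z6.png

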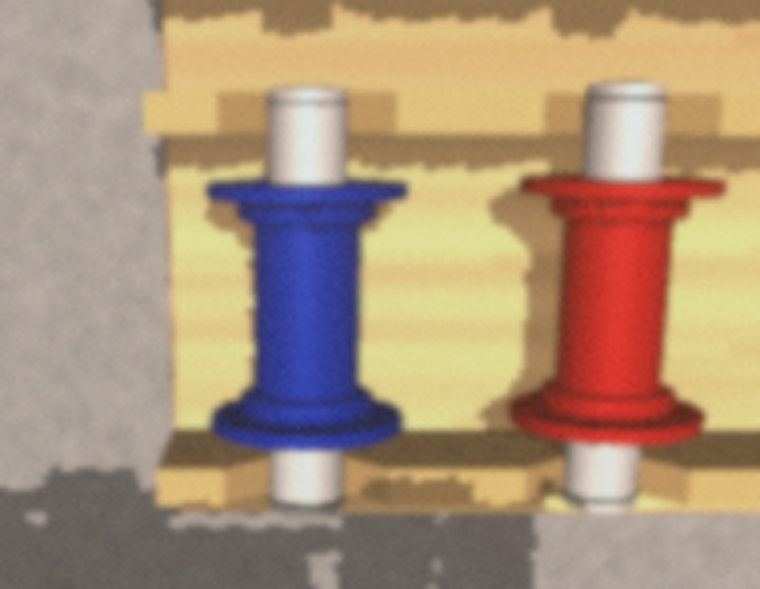

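{"fn": "move_arm", "kwargs": {
  "increments": [-12.9, 0, 0, 0.057, -0.327, 0.011, 0.056, -12.9, 0, 0, 0.057, -0.327, 0.011, 0.056, -12.9, 0, 0, 0.057, -0.327, 0.011, 0.056, -12.9, 0, 0, 0.057, -0.327, 0.011, 0.056, -12.9, 0, 0, 0.057, -0.327, 0.011, 0.056, -12.9, 0, 0, 0.057, -0.327, 0.011, 0.056, -12.9, 0, 0, 0.057, -0.327, 0.011, 0.056, -12.9, 0, 0, 0.057, -0.327, 0.011, 0.056, -12.9, 0, 0, 0.057, -0.327, 0.011, 0.056, -12.9, 0, 0, 0.057, -0.327, 0.011, 0.056, -12.9, 0, 0, 0.057, -0.327, 0.011, 0.056, -12.9, 0, 0, 0.057, -0.327, 0.011, 0.056]
}}

```text
time_s: 13.87
tcp_pos: [0.5175, 0.2475, 0.148]
ee_rot: [[-0.002, 0.087, -0.996], [-0.002, -0.996, -0.087], [-1.0, 0.001, 0.002]]
wrist_force: [-0.2, 0.5, -0.2]
gripper_width: 0.643
```

```bash
python3 -c "
from h import *
inc([.518,.249,.036],-85)"
```

```text
inc [-0.0, 0.1, -0.1] [0.112, -0.0016, -0.0008] t 13.87 w 0.643
```

{"fn": "move_arm", "kwargs": {
  "increments": [0, 0, 0, 0.035, -0.001, 0, 0.056, 0, 0, 0, 0.07, -0.001, 0, 0.056, 0, 0, 0, 0.095, -0.001, 0, 0.056, 0, 0, 0, 0.108, -0.001, 0, 0.056, 0, 0, 0, 0.112, -0.001, 0, 0.056, 0, 0, 0, 0.112, -0.001, 0, 0.056, 0, 0, 0, 0.112, -0.001, 0, 0.056]
}}

```text
time_s: 14.45
tcp_pos: [0.5187, 0.2494, 0.0381]
ee_rot: [[0.001, 0.087, -0.996], [0.001, -0.996, -0.087], [-1.0, -0.001, -0.002]]
wrist_force: [0.2, -0.2, -0.3]
gripper_width: 0.644
```

```bash
python3 -c "
from h import *
inc([.518,.249,.036],-85)"
```

```text
inc [-0.0, -0.1, 0.0] [0.0021, 0.0003, 0.0007] t 14.45 w 0.644
```

{"fn": "move_arm", "kwargs": {
  "increments": [0, 0, 0, 0.0015, 0, 0.0005, 0.056, 0, 0, 0, 0.0015, 0, 0.0005, 0.04, 0, 0, 0, 0.0015, 0, 0.0005, 0.02, 0, 0, 0, 0.0015, 0, 0.0005, 0.02, 0, 0, 0, 0.0015, 0, 0.0005, 0.02, 0, 0, 0, 0.0015, 0, 0.0005, 0.02, 0, 0, 0, 0.0015, 0, 0.0005, 0.02, 0, 0, 0, 0.0015, 0, 0.0005, 0.02]
}}

```text
time_s: 15.12
tcp_pos: [0.5173, 0.249, 0.0358]
ee_rot: [[-0.0, 0.088, -0.996], [-0.001, -0.996, -0.088], [-1.0, 0.001, 0.0]]
wrist_force: [0.5, -4.0, 2.5]
gripper_width: 0.31
```

```bash
python3 -c "
from h import *
inc([.4934,-.2393,.15],-97.87)"
```

```text
inc [12.9, 0.0, -0.1] [-0.1137, 0.4844, 0.0669] t 15.12 w 0.31
```

{"fn": "move_arm", "kwargs": {
  "increments": [0, 0, 0, -0.02, 0, 0, 0.02, 0, 0, 0, -0.06, 0, 0, 0.02, 0, 0, 0, -0.1, 0, 0, 0.02, 3, 0, 0, -0.114, 0.03, 0.004, 0.02, 6, 0, 0, -0.114, 0.068, 0.009, 0.02, 9, 0, 0, -0.114, 0.108, 0.015, 0.02, 12, 0, 0, -0.114, 0.148, 0.021, 0.02, 12.9, 0, 0, -0.114, 0.188, 0.026, 0.02, 12.9, 0, 0, -0.114, 0.228, 0.032, 0.02, 12.9, 0, 0, -0.114, 0.268, 0.037, 0.02, 12.9, 0, 0, -0.114, 0.308, 0.043, 0.02, 12.9, 0, 0, -0.114, 0.34, 0.047, 0.02]
}}

```text
time_s: 16.12
tcp_pos: [0.4994, -0.0953, 0.1493]
ee_rot: [[-0.0, -0.138, -0.99], [0.001, -0.99, 0.138], [-1.0, -0.001, 0.0]]
wrist_force: [0.5, 0.8, -1.9]
gripper_width: 0.314
```

```bash
python3 -c "
from h import *
inc([.4934,-.2393,.15],-97.87)
v=goalR(-97.87).T@goalR(-85.0)@np.array([0,.1444,.0199]);print(v)"
```

```text
inc [-0.1, 0.0, 0.0] [-0.0008, 0.1435, -0.014] t 16.12 w 0.314
[ 0.          0.1452049  -0.01276354]
```

{"fn": "move_arm", "kwargs": {
  "increments": [0, 0, 0, 0, 0.035, -0.003, 0.02, 0, 0, 0, 0, 0.073, -0.006, 0.02, 0, 0, 0, 0, 0.108, -0.01, 0.02, 0, 0, 0, 0, 0.132, -0.012, 0.02, 0, 0, 0, 0, 0.144, -0.013, 0.02, 0, 0, 0, 0, 0.1445, -0.013, 0.02, 0, 0, 0, 0.03, 0.1445, -0.013, 0.02, 0, 0, 0, 0.06, 0.1445, -0.013, 0.02, 0, 0, 0, 0.085, 0.1445, -0.013, 0.02, 0, 0, 0, 0.1, 0.1445, -0.013, 0.02, 0, 0, 0, 0.102, 0.1445, -0.013, 0.02, 0, 0, 0, 0.102, 0.1445, -0.013, 0.02]
}}

```text
time_s: 17.12
tcp_pos: [0.4932, -0.237, 0.0467]
ee_rot: [[-0.002, -0.136, -0.991], [0.0, -0.991, 0.136], [-1.0, -0.0, 0.002]]
wrist_force: [0.8, -0.1, 0.1]
gripper_width: 0.313
```

```bash
python3 -c "
from h import *
inc([.4930,-.2393,.0365],-97.87)"
```

```text
inc [0.1, 0.1, 0.0] [0.0102, 0.0023, -0.0002] t 17.12 w 0.313
```

{"fn": "move_arm", "kwargs": {
  "increments": [0, 0, 0, 0.004, 0.001, 0, 0.02, 0, 0, 0, 0.007, 0.0015, 0, 0.02, 0, 0, 0, 0.009, 0.0015, 0, 0.02, 0, 0, 0, 0.0095, 0.0015, 0, 0.02, 0, 0, 0, 0.0095, 0.0015, 0, 0.02]
}}

```text
time_s: 17.53
tcp_pos: [0.4934, -0.2397, 0.0384]
ee_rot: [[0.001, -0.137, -0.991], [-0.0, -0.991, 0.137], [-1.0, 0.0, -0.001]]
wrist_force: [0.4, 0.5, -1.6]
gripper_width: 0.315
```

{"fn": "move_arm", "kwargs": {
  "increments": [0, 0, 0, 0.001, 0, 0, 0.02, 0, 0, 0, 0.002, 0, 0, 0.02, 0, 0, 0, 0.002, 0, 0, 0.02]
}}

```text
time_s: 17.78
tcp_pos: [0.4934, -0.2397, 0.0362]
ee_rot: [[0.0, -0.137, -0.991], [-0.0, -0.991, 0.137], [-1.0, 0.0, -0.0]]
wrist_force: [-0.5, 0.3, -0.5]
gripper_width: 0.313
```

{"fn": "move_arm", "kwargs": {
  "increments": [0, 0, 0, 0.001, 0, 0, 0.02, 0, 0, 0, 0.001, 0, 0, 0.02, 0, 0, 0, 0.001, 0, 0, 0.02]
}}

```text
time_s: 18.03
tcp_pos: [0.4935, -0.2396, 0.036]
ee_rot: [[0.001, -0.136, -0.991], [-0.0, -0.991, 0.136], [-1.0, 0.0, -0.001]]
wrist_force: [-2.1, 1.2, 4.8]
gripper_width: 0.314
```

Loaded now; release.

{"fn": "move_arm", "kwargs": {
  "increments": [0, 0, 0, 0, 0, 0, 0.034, 0, 0, 0, 0, 0, 0, 0.042, 0, 0, 0, 0, 0, 0, 0.05, 0, 0, 0, 0, 0, 0, 0.056, 0, 0, 0, 0, 0, 0, 0.056, 0, 0, 0, -0.02, 0, 0, 0.056, 0, 0, 0, -0.06, 0, 0, 0.056, 0, 0, 0, -0.1, 0, 0, 0.056, 0, 0, 0, -0.14, 0, 0.02, 0.056, 0, 0, 0, -0.17, 0, 0.03, 0.056, 0, 0, 0, -0.17, 0, 0.03, 0.056, 0, 0, 0, -0.17, 0, 0.03, 0.056]
}}

```text
time_s: 19.03
tcp_pos: [0.4641, -0.2357, 0.2074]
ee_rot: [[0.006, -0.137, -0.991], [-0.001, -0.991, 0.137], [-1.0, 0.0, -0.006]]
wrist_force: [-0.3, -0.2, -1.0]
gripper_width: 0.646
```

```bash
python3 chk.py k3; python3 -c "
from h import *
inc([.515,.3297,.15],-85)"
```

```text
red [159.4  12.5] 1005 rack xy mm [125.4  41.5]
red [168.9 154.1] 2243 rack xy mm [-3.3 40.7]
gold [249.5  13.7] 1082 rack xy mm [123.8 -39.5]
gold [249.5 153.7] 2292 rack xy mm [ -3.1 -39.5]
gold [421.8 328. ] 1723 rack xy mm [-213.8 -247.8]
blue [70.6 11.5] 867 rack xy mm [128.4 123.4]
blue [ 87.1 155.4] 1681 rack xy mm [ -4.3 124. ]
inc [-12.9, -0.1, 0.0] [0.0557, -0.5668, 0.0265] t 19.08 w 0.641
```

View pics/k3.png

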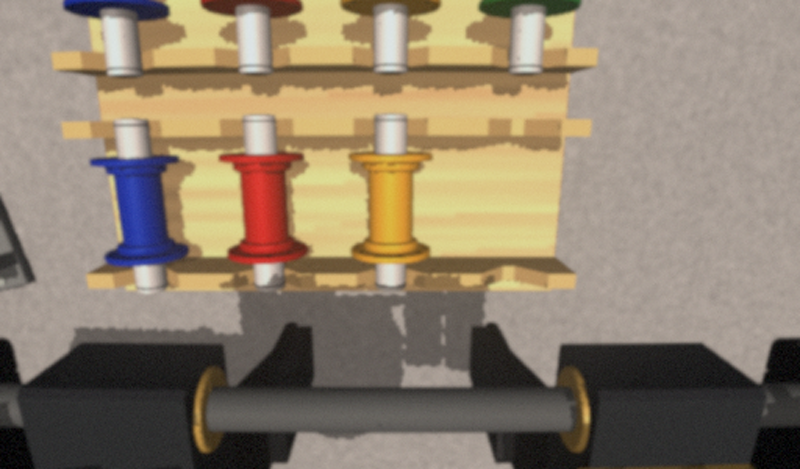

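{"fn": "move_arm", "kwargs": {
  "increments": [-12.9, 0, 0, 0.04, -0.4, 0.02, 0.056, -12.9, 0, 0, 0.04, -0.4, 0.02, 0.056, -12.9, 0, 0, 0.04, -0.4, 0.02, 0.056, -12.9, 0, 0, 0.04, -0.4, 0.02, 0.056, -12.9, 0, 0, 0.04, -0.4, 0.02, 0.056, -12.9, 0, 0, 0.04, -0.4, 0.02, 0.056, -12.9, 0, 0, 0.04, -0.4, 0.02, 0.056, -12.9, 0, 0, 0.04, -0.4, 0.02, 0.056, -12.9, 0, 0, 0.04, -0.4, 0.02, 0.056, -12.9, 0, 0, 0.04, -0.4, 0.02, 0.056, -12.9, 0, 0, 0.04, -0.4, 0.02, 0.056]
}}

```text
time_s: 20.0
tcp_pos: [0.4984, 0.1676, 0.1621]
ee_rot: [[-0.003, 0.093, -0.996], [-0.002, -0.996, -0.093], [-1.0, 0.002, 0.003]]
wrist_force: [0.8, 0.5, 0.8]
gripper_width: 0.641
```

```bash
python3 -c "
from h import *
inc([.515,.3297,.12],-85)"
```

```text
inc [0.3, 0.2, -0.1] [0.0417, -0.1599, -0.0317] t 20.0 w 0.641
```

{"fn": "move_arm", "kwargs": {
  "increments": [0.2, 0, 0, 0, -0.16, -0.031, 0.056, 0.2, 0, 0, 0, -0.16, -0.031, 0.056, 0.2, 0, 0, 0, -0.16, -0.031, 0.056, 0.2, 0, 0, 0, -0.16, -0.031, 0.056, 0.2, 0, 0, 0.02, -0.16, -0.031, 0.056, 0.2, 0, 0, 0.05, -0.16, -0.031, 0.056, 0.2, 0, 0, 0.08, -0.16, -0.031, 0.056, 0.2, 0, 0, 0.1, -0.16, -0.031, 0.056, 0.2, 0, 0, 0.11, -0.16, -0.031, 0.056, 0.2, 0, 0, 0.11, -0.16, -0.031, 0.056, 0.2, 0, 0, 0.11, -0.16, -0.031, 0.056]
}}

```text
time_s: 20.92
tcp_pos: [0.5155, 0.3252, 0.0543]
ee_rot: [[-0.001, 0.084, -0.996], [-0.002, -0.996, -0.084], [-1.0, 0.001, 0.001]]
wrist_force: [0.7, 0.4, -0.5]
gripper_width: 0.643
```

```bash
python3 -c "
from h import *
inc([.515,.3297,.036],-85)"
```

```text
inc [-0.2, 0.1, -0.1] [0.0183, -0.0045, 0.0001] t 20.92 w 0.643
```

{"fn": "move_arm", "kwargs": {
  "increments": [0, 0, 0, 0.01, -0.004, 0, 0.056, 0, 0, 0, 0.018, -0.004, 0, 0.056, 0, 0, 0, 0.018, -0.004, 0, 0.056, 0, 0, 0, 0.018, -0.004, 0, 0.056]
}}

```text
time_s: 21.25
tcp_pos: [0.5148, 0.3295, 0.0369]
ee_rot: [[-0.0, 0.084, -0.996], [-0.0, -0.996, -0.084], [-1.0, 0.0, 0.0]]
wrist_force: [0.8, 0.2, -1.2]
gripper_width: 0.643
```

```bash
python3 -c "
from h import *
inc([.515,.3297,.036],-85)"
```

```text
inc [-0.2, 0.0, -0.0] [0.0009, -0.0002, -0.0002] t 21.25 w 0.643
```

{"fn": "move_arm", "kwargs": {
  "increments": [0, 0, 0, 0.0005, 0, 0, 0.04, 0, 0, 0, 0.0005, 0, 0, 0.02, 0, 0, 0, 0.0005, 0, 0, 0.02, 0, 0, 0, 0.0005, 0, 0, 0.02, 0, 0, 0, 0.0005, 0, 0, 0.02, 0, 0, 0, 0.0005, 0, 0, 0.02, 0, 0, 0, 0.0005, 0, 0, 0.02]
}}

```text
time_s: 21.83
tcp_pos: [0.515, 0.3291, 0.0368]
ee_rot: [[-0.0, 0.085, -0.996], [-0.001, -0.996, -0.085], [-1.0, 0.001, 0.0]]
wrist_force: [0.5, -2.9, 1.9]
gripper_width: 0.311
```

```bash
python3 -c "
from h import *
inc([.4825,-.3185,.15],-97.87)"
```

```text
inc [12.7, 0.0, -0.0] [-0.1127, 0.6426, 0.0871] t 21.83 w 0.311
```

{"fn": "move_arm", "kwargs": {
  "increments": [0, 0, 0, -0.02, 0, 0, 0.02, 0, 0, 0, -0.06, 0, 0, 0.02, 0, 0, 0, -0.1, 0, 0, 0.02, 3, 0, 0, -0.113, 0.03, 0.004, 0.02, 6, 0, 0, -0.113, 0.068, 0.009, 0.02, 9, 0, 0, -0.113, 0.108, 0.015, 0.02, 12, 0, 0, -0.113, 0.148, 0.02, 0.02, 12.7, 0, 0, -0.113, 0.188, 0.026, 0.02, 12.7, 0, 0, -0.113, 0.228, 0.031, 0.02, 12.7, 0, 0, -0.113, 0.268, 0.036, 0.02, 12.7, 0, 0, -0.113, 0.308, 0.042, 0.02, 12.7, 0, 0, -0.113, 0.34, 0.046, 0.02]
}}

```text
time_s: 22.83
tcp_pos: [0.4965, -0.0154, 0.1493]
ee_rot: [[-0.001, -0.138, -0.99], [0.0, -0.99, 0.138], [-1.0, -0.0, 0.001]]
wrist_force: [0.2, 0.6, -1.7]
gripper_width: 0.317
```

```bash
python3 -c "
from h import *
inc([.4825,-.3185,.15],-97.87)"
```

```text
inc [-0.1, 0.1, 0.0] [-0.0008, 0.3022, -0.028] t 22.83 w 0.317
```

{"fn": "move_arm", "kwargs": {
  "increments": [0, 0, 0, 0, 0.035, -0.003, 0.02, 0, 0, 0, 0, 0.073, -0.007, 0.02, 0, 0, 0, 0, 0.112, -0.01, 0.02, 0, 0, 0, 0, 0.151, -0.014, 0.02, 0, 0, 0, 0, 0.19, -0.018, 0.02, 0, 0, 0, 0, 0.229, -0.021, 0.02, 0, 0, 0, 0, 0.265, -0.025, 0.02, 0, 0, 0, 0, 0.29, -0.027, 0.02, 0, 0, 0, 0, 0.302, -0.028, 0.02, 0, 0, 0, 0, 0.302, -0.028, 0.02, 0, 0, 0, 0, 0.302, -0.028, 0.02]
}}

```text
time_s: 23.75
tcp_pos: [0.4837, -0.3159, 0.1489]
ee_rot: [[-0.001, -0.138, -0.99], [0.001, -0.99, 0.138], [-1.0, -0.001, 0.001]]
wrist_force: [-0.3, 0.2, -1.8]
gripper_width: 0.311
```

```bash
python3 -c "
from h import *
inc([.482,-.3185,.037],-97.87)"
```

```text
inc [-0.1, 0.1, 0.1] [0.1119, 0.0029, 0.0012] t 23.75 w 0.311
```

{"fn": "move_arm", "kwargs": {
  "increments": [0, 0, 0, 0.02, 0.002, 0.001, 0.02, 0, 0, 0, 0.05, 0.002, 0.001, 0.02, 0, 0, 0, 0.075, 0.002, 0.001, 0.02, 0, 0, 0, 0.092, 0.002, 0.001, 0.02, 0, 0, 0, 0.1, 0.002, 0.001, 0.02, 0, 0, 0, 0.103, 0.002, 0.001, 0.02, 0, 0, 0, 0.103, 0.002, 0.001, 0.02, 0, 0, 0, 0.103, 0.002, 0.001, 0.02]
}}

```text
time_s: 24.42
tcp_pos: [0.484, -0.3177, 0.0478]
ee_rot: [[0.002, -0.136, -0.991], [-0.001, -0.991, 0.136], [-1.0, 0.001, -0.002]]
wrist_force: [0.4, -0.7, -0.3]
gripper_width: 0.311
```

```bash
python3 -c "
from h import *
inc([.482,-.3185,.037],-97.87)"
```

```text
inc [0.1, -0.1, -0.0] [0.0108, 0.001, 0.0019] t 24.42 w 0.311
```

{"fn": "move_arm", "kwargs": {
  "increments": [0, 0, 0, 0.004, 0.0005, 0.001, 0.02, 0, 0, 0, 0.008, 0.0005, 0.001, 0.02, 0, 0, 0, 0.01, 0.0005, 0.001, 0.02, 0, 0, 0, 0.011, 0.0005, 0.001, 0.02, 0, 0, 0, 0.011, 0.0005, 0.001, 0.02, 0, 0, 0, 0.011, 0.0005, 0.001, 0.02]
}}

```text
time_s: 24.92
tcp_pos: [0.4819, -0.3185, 0.0367]
ee_rot: [[0.0, -0.137, -0.991], [-0.0, -0.991, 0.137], [-1.0, 0.0, -0.001]]
wrist_force: [-1.9, 1.7, 5.5]
gripper_width: 0.316
```

{"fn": "move_arm", "kwargs": {
  "increments": [0, 0, 0, 0, 0, 0, 0.034, 0, 0, 0, 0, 0, 0, 0.042, 0, 0, 0, 0, 0, 0, 0.05, 0, 0, 0, 0, 0, 0, 0.056, 0, 0, 0, 0, 0, 0, 0.056, 0, 0, 0, -0.02, 0, 0, 0.056, 0, 0, 0, -0.06, 0, 0, 0.056, 0, 0, 0, -0.1, 0, 0, 0.056, 0, 0, 0, -0.14, 0, 0.02, 0.056, 0, 0, 0, -0.17, -0.035, 0.02, 0.056, 0, 0, 0, -0.21, -0.07, 0.02, 0.056, 0, 0, 0, -0.21, -0.1, 0.02, 0.056]
}}

```text
time_s: 25.92
tcp_pos: [0.4769, -0.2195, 0.2497]
ee_rot: [[0.008, -0.139, -0.99], [-0.003, -0.99, 0.139], [-1.0, 0.002, -0.008]]
wrist_force: [2.5, 0.0, 0.1]
gripper_width: 0.649
```

{"fn": "move_arm", "kwargs": {
  "increments": [0, 0, 0, 0, -0.02, 0, 0.056, 0, 0, 0, 0, -0.02, 0, 0.056, 0, 0, 0, 0, -0.02, 0, 0.056, 0, 0, 0, 0, -0.02, 0, 0.056, 0, 0, 0, 0, -0.02, 0, 0.056, 0, 0, 0, 0, -0.02, 0, 0.056]
}}

```text
time_s: 26.42
tcp_pos: [0.4779, -0.1996, 0.2442]
ee_rot: [[-0.001, -0.138, -0.99], [0.0, -0.99, 0.138], [-1.0, 0.0, 0.001]]
wrist_force: [-0.6, -0.6, -0.7]
gripper_width: 0.642
```

```bash
python3 chk.py k4
python3 - <<'E'
from h import *
d=np.load('k4.npz')['im'][:,:,::-1]
cv2.imwrite('pics/z7.png',cv2.resize(d[20:230,110:400],None,fx=2.7,fy=2.7,interpolation=cv2.INTER_CUBIC))
im=r.capture('side');cv2.imwrite('pics/s9.png',cv2.resize(im[90:350,160:420,::-1],None,fx=2.3,fy=2.3,interpolation=cv2.INTER_CUBIC))
E
```

```text
red [206.9  19.9] 1342 rack xy mm [134.   40.6]
red [211.1 155.3] 1735 rack xy mm [-3.5 40.7]
gold [286.9  21.4] 1394 rack xy mm [132.5 -39.6]
gold [283.4 155.1] 1832 rack xy mm [ -3.4 -39.5]
gold [421.9 328. ] 1720 rack xy mm [-238.8 -235.4]
green [371.   13.3] 504 rack xy mm [ 141.3 -124.3]
blue [125.7  18.6] 1102 rack xy mm [136.5 122.7]
blue [137.2 156.5] 1171 rack xy mm [ -4.6 123.6]
```

View pics/z7.png

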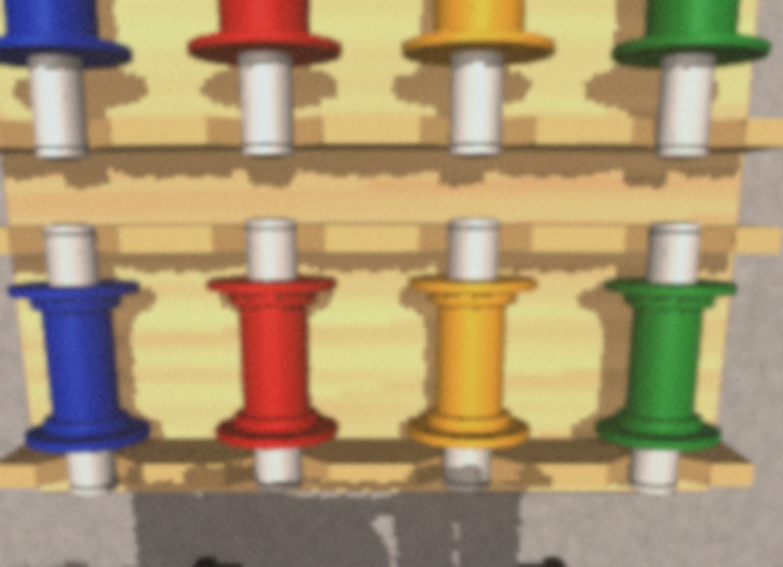

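View pics/s9.png

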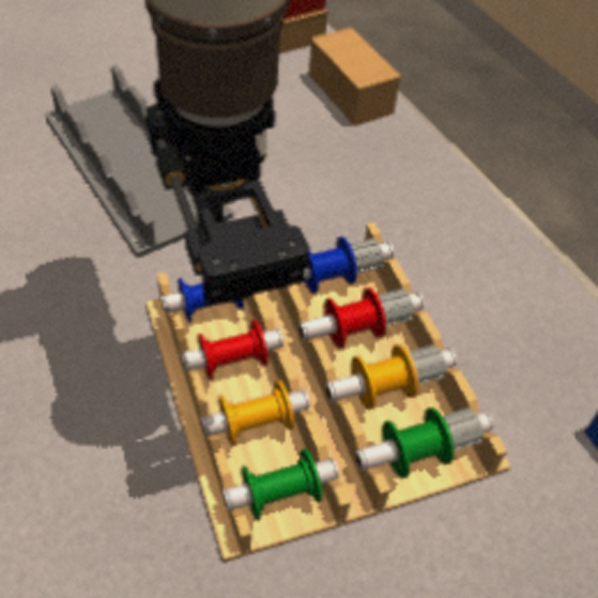

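Run:
```python
from rack import *
d=np.load('k4.npz');C=cal('wrist',dict(tcp_pos=d['p'],ee_rot=d['R']))
f=lambda q,z:1000*(onz(C,[((x+.5)/2.7-.5+110,(y+.5)/2.7-.5+20) for x,y in q],z)[:,:2]-t)@R
for n,q in dict(blue=[(71,226),(93,492)],red=[(272,219),(279,486)],gold=[(474,219),(466,487)],green=[(675,225),(653,491)]).items():
    a,b=f(q,.057),f(q,.047);print(n,'x',a[:,0].round(1),'mid',a[:,0].mean().round(1),'y',b[:,1].round(1))
im=r.capture('top');cv2.imwrite('pics/t9.png',im[:,:,::-1])
o=cv2.imread('pics/a_top.png')[:,:,::-1].copy()
for c in RG:
    print(c,[np.round(ce,1).tolist() for ce,_ in blobs(o,c,60,s=180)],[np.round(ce,1).tolist() for ce,_ in blobs(im,c,60,s=180)])
```

```text
blue x [ 53.1 -54.6] mid -0.8 y [119.4 120.8]
red x [ 55. -52.] mid 1.5 y [39.5 40.3]
gold x [ 54.9 -52.6] mid 1.2 y [-39.9 -39.7]
green x [ 53.2 -54.5] mid -0.6 y [-119.8 -120.5]
red [[47.6, 58.0], [188.4, 144.2], [330.0, 164.1], [217.4, 209.0]] [[47.6, 58.0], [188.4, 144.2], [330.0, 164.2], [323.6, 211.1]]
gold [[142.4, 153.4], [362.6, 168.7], [150.4, 215.6]] [[142.8, 152.8], [362.7, 168.6], [356.3, 216.0]]
green [[397.4, 175.3], [114.7, 217.0]] [[397.4, 175.4]]
blue [[459.4, 76.5], [297.4, 159.4], [183.6, 212.9]] [[459.2, 76.4], [297.4, 159.4]]
```

View pics/t9.png

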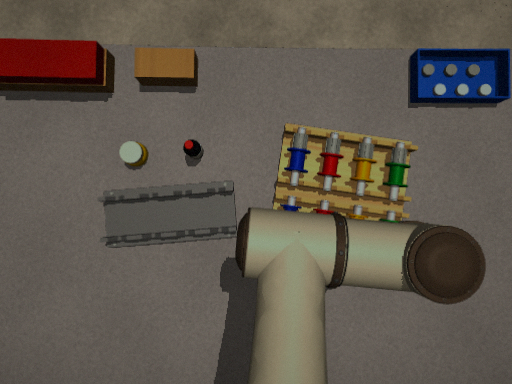

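```bash
python3 -c "
from station import r
print(r.finish_job())"
```

```text
the job is handed in; nothing more can be done
None
```

I moved all four front hubs to the front row of the build rack and handed the job in at about 26.5 s. From the robot's left they lie blue, red, gold, green, each in line with the rear hub of its own colour.

- **Placement:** The last wrist picture shows each hub lying in the notches of both rails. The hub middles measured -0.8 mm (blue), +1.5 mm (red), +1.2 mm (gold) and -0.6 mm (green) along the axle from the middle of their places. Sideways they were all within 1 mm. The camera calibration is only good to about 2 mm.
- **Setting down:** I let each hub go only once the force reading showed the rack taking its weight. Red's reading changed by only about 1.7 N, against 5 to 7 N for the others, but its picture shows it seated.
- **Other things:** In the top camera, the rear hubs, oil bottle and grease tub are where they started, to within a pixel. Highest force readings were about 6 N. The gripper ended open above the rack, touching nothing.
- **Checks that disagreed:** The quick colour-blob check put the hubs 2 to 5 mm nearer the robot and blue about 4 mm off sideways. I put that down to the slanted view and partly shadowed colour, and went by the end caps instead. The arm hid most of the front row from the top camera and part of the blue hub from the side camera, so the final positions rest on the wrist camera.

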